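# Set a glass column in its three-ring stand

### The job

Take the amber glass column with the blue cap out of its rack and lower it, outlet first, through the guide ring and the spring clip of the column stand, pressing it gently past the clip's drag until its shoulder sits fully home on the soft red cushion of the smallest ring. Letting go can lift it a little and the clip then holds it up, so make sure, with a light push on the cap if need be, that it still bears on the cushion and stands upright when you leave it. It is glass: never force it, drop it down the rings or knock it or your arm against the stand, and leave the other glassware alone.

Things in the scene. Friction and masses are not known exactly. Their poses are not given: they have to be found in the camera images.
- column_mid (a point): Amber glass column with ribbed blue cap, 160 mm long, 0.11 kg, upright in the rack: the point on its axis half-way up, 80 mm above its lower end; z axis towards the cap. From the lower end: outlet tube 10 mm across with rounded end, at 30 mm a flat shoulder 20 mm across, from 34 mm taper to 26 mm across at 50 mm, barrel 26 mm across to 130 mm, cap to 160 mm
- column_cap (a point): Centre of the column's blue cap, where it is gripped: 65 mm above the column's middle, 145 mm above its lower end. Cap 30 mm across and 30 mm high
- stand: Column stand, fixed: three rings one above the other on an upright rod. Origin on the rings' common vertical axis, at bench level; x axis points from the rings towards the rod. Grey base plate 140 mm wide and 12 mm thick, from x = -60 to 160 mm, with a white dish (top at 36 mm) under the rings. The stand and its rings take at most 15 N from the column
- guide_ring (a point): Centre of the upper face of the steel guide ring, the top and widest ring: hole 34 mm across, 42 mm outside, 170 mm above the bench
- clip (a point): Centre of the blue spring clip, the middle ring, 135 mm above the bench: three sprung rubber fingers leave a round opening of 23 mm that the column's taper spreads to 26 mm. Spreading them takes up to 6 N; they then drag on the barrel with 2 to 4 N, more than the column weighs, so a column let go too high hangs there
- rod: Upright rod of the stand, 12 mm thick, 115 mm from the rings' axis along the stand's x, top at 262 mm. Origin and axes as the stand's. It carries the smallest ring: hole 15 mm, soft red cushion on top, set by the last user so that the cushion's top is anywhere from 82 to 110 mm above the bench, not reported. Cushion yields 1 mm per 4 N, 4 mm at most. The column's shoulder rests on the cushion
- rack: White and blue column rack, fixed, 80 mm along x, 208 mm along y, 84 mm high; origin under its centre. Three places in a row along its y axis, 62 mm apart, a column in each, standing in 29 mm holes of the upper plate with the shoulder on the lower plate, lower end 12 mm above the bench; caps stand well clear above
- clear_column_mid (a point): Clear column with a white cap in the rack, same shape as the amber one, its middle: leave it alone
- green_column_mid (a point): Green column with a black cap in the rack, same shape, its middle: leave it alone
- beaker_mid (a point): Glass beaker, 72 mm across, 95 mm high, its middle: leave it alone
- bottle_mid (a point): Amber bottle with blue cap, 94 mm across, 200 mm high, its middle: leave it alone
- cylinder_mid (a point): Glass measuring cylinder with a blue foot 64 mm across, 153 mm high, its middle: leave it alone

How it is judged (in metres and radians):
On the way, in this order (a step that is already met when the one before it is completed fails the run):
1. the amber column is lifted out of the rack (height (world z) of column_mid above 0.19 m), for 0.1 s.
2. the column is threaded upright into the rings, its shoulder below the spring clip (z of column_mid in the frame of stand below 0.17 m and horizontal distance between column_mid and stand below 0.008 m and angle between column_mid's own z axis and vertical below 0.1 rad), for 0.05 s.
At the end, for the whole second after the job is handed in: The amber column stands released and at rest in the stand, on the rings' axis within 6 mm, upright within 0.06 rad, its shoulder bearing on the smallest ring's cushion with at least 0.3 N (contact force between column and rod above 0.3 N and horizontal distance between column_mid and stand below 0.006 m and z of column_mid in the frame of stand below 0.165 m and angle between column_mid's own z axis and vertical below 0.06 rad and linear speed of column below 0.02 m/s); the robot touches nothing.
It fails at once if the column is pressed or knocked against the stand with more than 15 N (contact force between column and stand above 15 N or contact force between column and rod above 15 N).
It fails at once if the column is let fall down the rings (faster than 0.6 m/s and not held) (horizontal distance between column_mid and stand below 0.03 m and contact force between the fingers and column below 0.5 N and linear speed of column above 0.6 m/s).
It fails at once if the robot pushes the stand with more than 15 N (contact force between any of the arm, the fingers and stand above 15 N or contact force between any of the arm, the fingers and rod above 15 N).
It fails at once if other glassware is moved by more than 20 mm (distance of any of clear_column_mid, green_column_mid, beaker_mid, bottle_mid, cylinder_mid from where it was at the start of the episode above 0.02 m).
It also fails if it takes over 51 s, if anything falls off the work surface, if the arm or the gripper's body presses on something with over 40 N, if the wrist force passes 120 N, or if a joint passes its speed limit or range.

### The arm

A 6-joint arm with a two-finger parallel gripper is mounted at the origin on the work surface. World frame = base frame: x ahead of the robot, y to its left, z up, the work surface at z = 0. Lengths are in m, angles in degrees, forces in N, time in s.
With the tool pointing down it reaches from about 0.425 to 1.125 m from the base axis. Payload 14.9 kg.
Tool frame: the origin (TCP) lies midway between the tips of the shut fingers; the grasp point (between the pads) lies env.grasp_offset behind it (env.grasp_offset is the distance from the TCP to the grasp point, in m); z points along the fingers, y is the direction in which the jaws open and shut (so a half turn about z gives the same grasp; the last joint's range is limited). The gripper opens to 91 mm and grips with 3 to 60 N. Pads are 32 mm wide; open, the fingers measure 118 mm over their backs; the gripper's body (76 mm by 178 mm) begins 60 mm behind the grasp point.
Start: joints at [64.154, 21.709, 99.362, -0, 58.929, -1.908], TCP at [0.284, 0.64, 0.214] pointing down, gripper open.
Joint ranges: [-158.91, 158.91], [-42.39, 125.64], [0.06, 152.35], [-60.88, 240.88], [17.5, 164.5], [-176.32, 176.32]. Speed limits (degrees/s): [108.29, 108.29, 136.94, 180, 180, 180].

### API

Orientations are given as a 3x3 rotation matrix whose columns are the frame's x, y, z axes.
In Python, from rig import env, imaging, models gives the robot as it stands. The module is installed in compiled form; this text tells all that it offers.
- The arm moves only by the tool play_rows, never from a script. Its argument "increments" is text: rows parted by semicolons, each of 4 numbers parted by spaces: the shift along the tool's x, y, z in m, then the turn about the tool's z in degrees. A call has 1 to 10 rows; each row shifts and turns the commanded pose from where the row before left it, along the tool's axes as they then stand; what a row does not reach is not made up. A row lasts 1/8 s, in which the tool goes at most 62.5 mm and 10.7 degrees, less where a joint would pass 70% of its speed; a pose out of reach is approached as far as the arm can. A call is refused whole if a number of a shift passes 0.0625 or a number of a turn 10.7, either way. A call with a gripper value outside its range is refused whole. "grip" is the closure in counts, from 0 (fully open) to 255 (shut), set as the call begins (left out, the last holds). The fingers move at their own pace and stop on an object; "grip_force" is the grip in N (left out, the last holds). Time passes only in rows, so rows that do not move let the fingers close. It gives the time, the measured TCP pose, the force and the opening at its end, in the units of the state.
- env.get_obs(): the state, without advancing time (a new reading comes with each control period).
- imaging.grab_frame(name): name is "side" or "top"; returns (picture, depth): 420x560x3 uint8, blue, green, red; 420x560 float32, m along the optical axis (not along the pixel's ray), 0 where there is no reading.
- imaging.camera_model(name): a dict with "fx", "fy", "cx", "cy" (pixels), "world_to_cam" (4x4, takes a point from world to camera coordinates). Camera axes: x right, y down, z forward; pixel columns grow to the right and rows downward; lengths in m; the calibration is good to about 2 mm. A picture is of the moment at which its call begins. camera_model takes no time and is no camera call.
- env.close_job(): hands the job in, once; it reports no verdict.
Trained networks look in the newest picture that a camera, given by its name, has taken for a name from the list of things; names that differ only in an ending like _2 or _b are one class to them, and where a whole thing is asked for, a point or a joint stands for the part that bears it (a point fixed in the world has none). Each returns a list of dicts, best first, with "p" (0 to 1); they miss things now and then, are a little off and sometimes report something else, mostly with a low value. They report only what shows in the picture. A call takes as long as a camera call.
- models.boxes_of(thing, camera): "uv" ([column, row] in pixels, amid what is visible of it).
The state is a dict: "clock": time; "joints": joint angles; "joint_velocities": joint speeds; "effort": joint torques, N m; "eef_pos": TCP position; "ee_rot": TCP orientation; "force": force on the tool from outside, world axes, zero at the start; "moment": the same for the moment, N m; "gripper_width": finger opening in m.
Only numpy, scipy, OpenCV 4.12 (cv2) and the standard library are available. Lean on these libraries where they do the work, as an engineer would, in place of code of your own. Each camera call takes 0.05 s, during which the arm holds its last target. There are 200 camera calls.

## Working session

There is one attempt and no reset: what is moved stays moved. The work goes in short steps, Python scripts to look and compute and a tool call to move; the robot and the scene stay as the last step left them, time stands still between calls to the robot, and variables do not carry over. Pictures are saved under pics/ and viewed, about 8 in all and at most 12, crops included, and the job is handed in when it is done.

Besides the shell and the picture viewer there is one more tool, called in YAML: its name, and indented under it one key for each argument. play_rows: Moves the arm, as the interface text tells. Its arguments: {"type":"object","properties":{"increments":{"type":"string"},"grip":{"type":"number"},"grip_force":{"type":"number"}},"required":["increments"]}

```bash
mkdir -p pics; cat > h.py <<'E'
from rig import env, imaging, models
import numpy as np, cv2
def cam(n):
    c=imaging.camera_model(n); K=np.array([[c['fx'],0,c['cx']],[0,c['fy'],c['cy']],[0,0,1.]]); return K,np.array(c['world_to_cam'])
def w(n,u,v,d):
    K,T=cam(n); p=np.linalg.inv(K)@[u,v,1]*d; return (np.linalg.inv(T)@[*p,1])[:3]
def cloud(n,D):
    K,T=cam(n); v,u=np.mgrid[:D.shape[0],:D.shape[1]]; p=np.stack([u,v,np.ones_like(u)],-1)@np.linalg.inv(K).T*D[...,None]
    Ti=np.linalg.inv(T); return p@Ti[:3,:3].T+Ti[:3,3]
def ray(n,u,v):
    K,T=cam(n); Ti=np.linalg.inv(T); d=Ti[:3,:3]@np.linalg.inv(K)@[u,v,1]; return Ti[:3,3],d/np.linalg.norm(d)
def atz(n,u,v,z):
    o,d=ray(n,u,v); return o+d*(z-o[2])/d[2]
def proj(n,p):
    K,T=cam(n); q=K@(T@[*p,1])[:3]; return q[:2]/q[2]
def tri(n1,p1,n2,p2):
    o1,d1=ray(n1,*p1);o2,d2=ray(n2,*p2); s=np.linalg.lstsq(np.c_[d1,-d2],o2-o1,rcond=None)[0]
    a,b=o1+d1*s[0],o2+d2*s[1]; return (a+b)/2,np.linalg.norm(a-b)
E
python3 - <<'E'
from h import *
np.set_printoptions(precision=4,suppress=True)
for n in('side','top'):
    I,D=imaging.grab_frame(n); cv2.imwrite(f'pics/{n}0.png',I); np.save(f'{n}0.npy',D)
    T=cam(n)[1]; print(n,np.linalg.inv(T)[:3],cam(n)[0][0])
    for t in('column_cap','guide_ring','clip','rod','column_mid','rack'):
        print(t,[(np.round(b['uv'],1).tolist(),round(b['p'],2)) for b in models.boxes_of(t,n)][:4])
o=env.get_obs();print(o['clock'],o['eef_pos'],o['ee_rot'],o['gripper_width'],env.grasp_offset,o['force'])
E
```

```text
side [[ 0.9909 -0.0725  0.1133  0.437 ]
 [-0.1339 -0.4507  0.8826 -0.8776]
 [-0.0129 -0.8897 -0.4564  0.559 ]] [406.3069   0.     281.3334]
column_cap [([253.4, 150.5], 0.63)]
guide_ring [([333.2, 301.1], 0.77)]
clip [([330.8, 300.5], 0.71)]
rod []
column_mid [([253.4, 152.0], 0.47)]
rack [([252.9, 202.5], 0.76)]
top [[ 0.0403 -0.9782  0.2036  0.3697]
 [-0.9992 -0.0406  0.003  -0.0566]
 [ 0.0053 -0.2036 -0.979   0.976 ]] [387.5344   0.     275.9207]
column_cap [([114.2, 225.2], 0.84), ([349.6, 191.0], 0.46)]
guide_ring [([346.9, 191.4], 0.72)]
clip [([351.1, 195.0], 0.7)]
rod [([348.0, 161.2], 0.82)]
column_mid [([118.1, 222.6], 0.61)]
rack [([161.4, 238.3], 0.74)]
0.7 [0.284  0.6398 0.2139] [[-0.914   0.4058 -0.    ]
 [ 0.4058  0.914  -0.    ]
 [ 0.     -0.     -1.    ]] 0.09098866096423885 0.0188 [-1.2148 -0.3367 -0.4594]
```

```bash
python3 - <<'E'
import cv2,numpy as np
a=cv2.imread('pics/side0.png');b=cv2.imread('pics/top0.png')
cv2.imwrite('pics/a.png',cv2.resize(a,(800,600),interpolation=cv2.INTER_CUBIC));cv2.imwrite('pics/b.png',cv2.resize(b,(800,600),interpolation=cv2.INTER_CUBIC))
E
```

```text
(no output)
```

View pics/a.png

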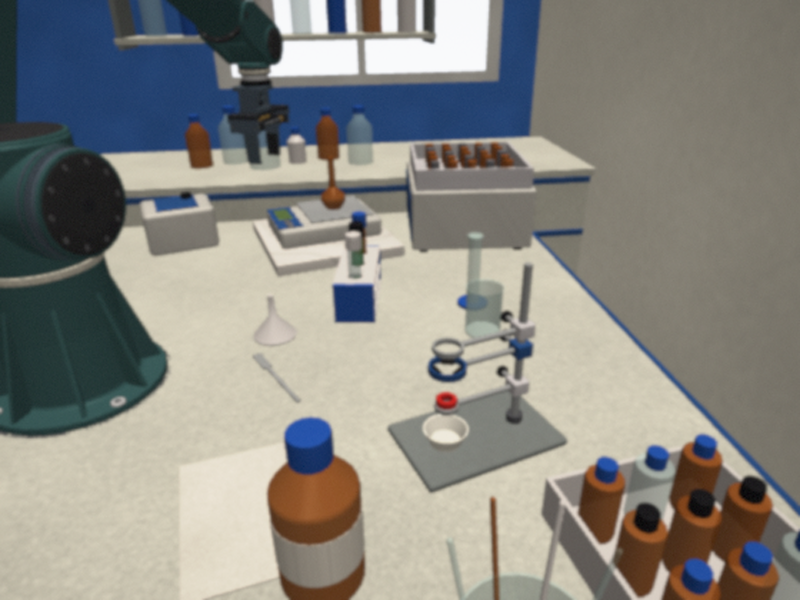

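View pics/b.png

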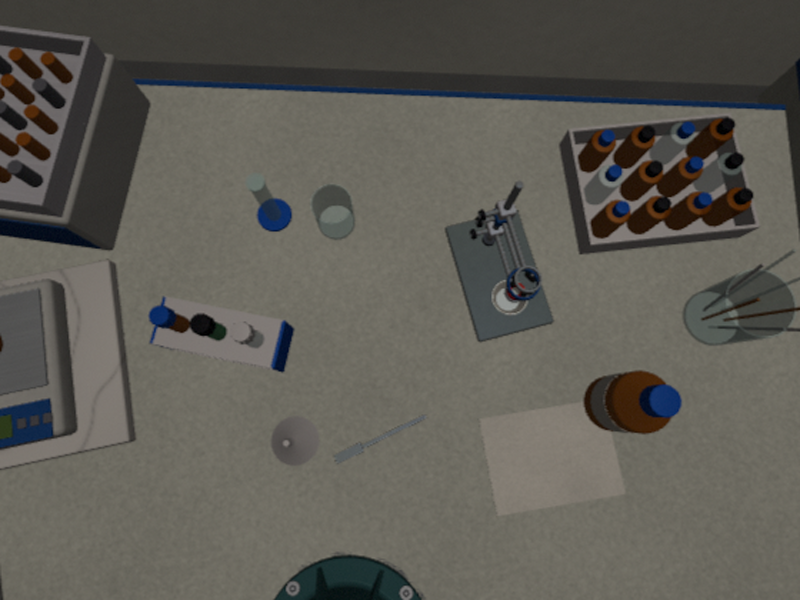

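Side view: the rack is seen end-on, with the amber blue cap farthest away at about (251,153). The rings are at (313,245)–(312,280) in raw pixels. Top view: amber cap at (113,222), rings at (365,198), rod top at (363,131). Next I'll measure the cap, rings and cushion.

```bash
cat > m.py <<'E'
from h import *
np.set_printoptions(precision=4,suppress=True)
C={};I={}
for n in('side','top'):
    I[n]=cv2.imread(f'pics/{n}0.png'); C[n]=cloud(n,np.load(f'{n}0.npy'))
def hsv(n): return cv2.cvtColor(I[n],cv2.COLOR_BGR2HSV).astype(int)
def sel(n,m,box):
    u0,v0,u1,v1=box; k=np.zeros(m.shape,bool);k[v0:v1,u0:u1]=1;return m&k
for n,boxes in dict(top=dict(cap=(100,210,130,235),ring=(345,180,385,215)),side=dict(cap=(240,143,262,162),ring=(295,232,335,270),cush=(300,272,325,290))).items():
    H=hsv(n);blue=(abs(H[...,0]-112)<14)&(H[...,1]>130)&(H[...,2]>50)
    red=((H[...,0]<8)|(H[...,0]>172))&(H[...,1]>150)
    for b,x in boxes.items():
        m=sel(n,red if b=='cush' else blue,x); P=C[n][m]; v,u=np.nonzero(m)
        print(n,b,m.sum(),'uv',u.mean(),v.mean(),'uvbox',u.min(),u.max(),v.min(),v.max()); print(np.percentile(P,[2,25,50,75,98],axis=0))
# point slices near the stand
for n,x in dict(top=(335,120,400,240),side=(290,180,380,300)).items():
    k=sel(n,np.ones(I[n].shape[:2],bool),x); P=C[n][k]
    for a,b in((.16,.18),(.128,.145),(.115,.128),(.075,.115),(.025,.045),(.008,.016),(.2,.27)):
        Q=P[(P[:,2]>a)&(P[:,2]<b)]
        if len(Q): print(n,a,b,len(Q),'min',Q.min(0),'max',Q.max(0),'med',np.median(Q,0))
E
python3 m.py
python3 - <<'E'
import cv2
a=cv2.imread('pics/side0.png');b=cv2.imread('pics/top0.png')
import numpy as np
x=cv2.resize(a[220:320,280:380],(400,400),interpolation=cv2.INTER_CUBIC);y=cv2.resize(b[120:220,310:410],(400,400),interpolation=cv2.INTER_CUBIC)
cv2.imwrite('pics/c.png',np.clip(np.hstack([x,y])*1.3,0,255).astype('uint8'))
E
```

```text
top cap 176 uv 111.4034090909091 220.76136363636363 uvbox 105 119 210 234
[[0.4813 0.278  0.0826]
 [0.4885 0.2847 0.1694]
 [0.4955 0.2911 0.171 ]
 [0.5018 0.2978 0.1723]
 [0.5282 0.3326 0.1745]]
top ring 71 uv 365.0281690140845 199.0 uvbox 355 376 188 209
[[ 0.5495 -0.2749  0.0116]
 [ 0.5547 -0.2659  0.1388]
 [ 0.5747 -0.2546  0.1395]
 [ 0.5889 -0.2351  0.1409]
 [ 0.6115 -0.2281  0.1626]]
side cap 52 uv 251.03846153846155 152.01923076923077 uvbox 247 254 149 157
[[0.4859 0.2262 0.157 ]
 [0.4918 0.2762 0.1639]
 [0.4975 0.2792 0.1693]
 [0.5029 0.2824 0.1727]
 [0.5066 0.2906 0.1741]]
side ring 105 uv 312.64761904761906 259.9904761904762 uvbox 301 325 251 265
[[ 0.5521 -0.2794  0.1334]
 [ 0.5575 -0.2764  0.1358]
 [ 0.5702 -0.2706  0.1377]
 [ 0.5858 -0.2567  0.1398]
 [ 0.5972 -0.2336  0.1414]]
side cush 113 uv 312.0265486725664 280.08849557522126 uvbox 306 318 275 285
[[ 0.5621 -0.2684  0.0794]
 [ 0.5684 -0.2647  0.0839]
 [ 0.5744 -0.2591  0.0864]
 [ 0.5799 -0.2483  0.0877]
 [ 0.585  -0.2435  0.0887]]
top 0.16 0.18 454 min [ 0.5544 -0.2722  0.1608] max [ 0.695  -0.1779  0.18  ] med [ 0.65
[... 738 characters left out ...]
0.1794  0.18  ] med [ 0.6414 -0.2352  0.1688]
side 0.128 0.145 625 min [ 0.5502 -0.2801  0.1284] max [ 0.6996 -0.1811  0.1449] med [ 0.5965 -0.2406  0.1376]
side 0.115 0.128 25 min [ 0.6725 -0.2361  0.1162] max [ 0.6971 -0.2224  0.128 ] med [ 0.683  -0.229   0.1263]
side 0.075 0.115 1004 min [ 0.559  -0.2715  0.075 ] max [0.7474 0.1799 0.1146] med [ 0.6843 -0.2104  0.0842]
side 0.025 0.045 399 min [ 0.5448 -0.2594  0.0251] max [0.7396 0.0613 0.0449] med [ 0.6784 -0.2246  0.0328]
side 0.008 0.016 1175 min [ 0.5374 -0.2448  0.008 ] max [0.7428 0.1975 0.016 ] med [ 0.6636 -0.2001  0.0121]
side 0.2 0.27 204 min [ 0.6792 -0.2274  0.2002] max [ 0.6916 -0.2156  0.2629] med [ 0.6837 -0.2238  0.2325]
```

View pics/c.png

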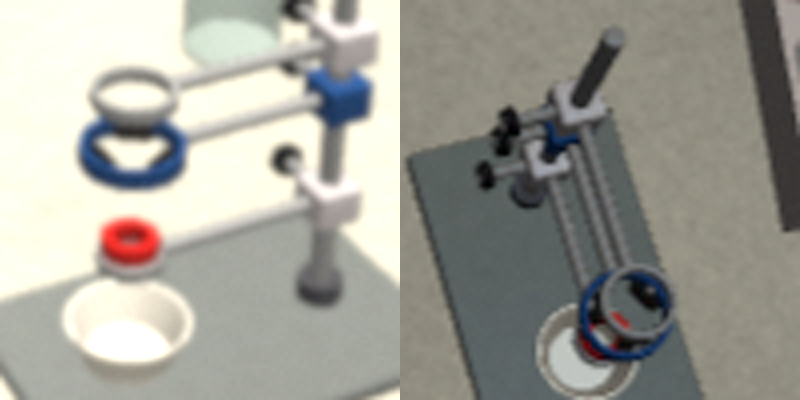

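```bash
cat >> m.py <<'E'
print('=====')
from scipy.optimize import least_squares
def circ(P,r=None,n=4):
    P=P[:,:2]; x0=P.mean(0)
    f=(lambda q:np.hypot(*(P-q[:2]).T)-(q[2] if r is None else r))
    s=least_squares(f,[*x0,.02] if r is None else x0,loss='soft_l1',f_scale=.001);return s.x,np.sqrt(np.mean(f(s.x)**2)),len(P)
c0=np.array([.574,-.253])
for n in C:
    P=C[n].reshape(-1,3); d=np.hypot(*(P[:,:2]-c0).T)
    for nm,a,b,r0,r1 in(('guide',.163,.174,.01,.0235),('clip',.134,.145,.012,.032),('cush',.08,.096,.0,.016)):
        Q=P[(P[:,2]>a)&(P[:,2]<b)&(d<r1)]
        if len(Q)>5: print(n,nm,circ(Q),'bbox c',(Q.min(0)+Q.max(0))/2,Q.max(0)-Q.min(0),'z',np.percentile(Q[:,2],[5,50,90]))
    for nm,c,zr in(('amber cap',(.497,.291),(.168,.18)),):
        Q=P[(np.hypot(*(P[:,:2]-c).T)<.03)&(P[:,2]>zr[0])&(P[:,2]<zr[1])]
        print(n,nm,len(Q),(Q.min(0)+Q.max(0))/2,Q.max(0)-Q.min(0),Q.mean(0))
    # rod top, rack plate
    Q=P[(np.hypot(*(P[:,:2]-[.684,-.22]).T)<.03)&(P[:,2]>.2)&(P[:,2]<.27)];print('rod',n,Q.mean(0),len(Q))
for t,u in dict(white=(169,233),black=(142,227),bottle=(462,281)).items(): print(t,C['top'][int(u[1]),int(u[0])])
p=C['top'];Q=p[(p[...,2]>.08)&(p[...,2]<.088)&(p[...,0]<.6)&(p[...,0]>.3)&(p[...,1]>.05)&(p[...,1]<.35)]
r=cv2.minAreaRect(Q[:,:2].astype('float32'));print('rackplate',len(Q),r)
E
python3 m.py | sed -n '/=====/,$p'
```

```text
=====
side guide (array([ 0.5752, -0.2547,  0.0189]), np.float64(0.0013839954278251024), 199) bbox c [ 0.5753 -0.2539  0.167 ] [0.0422 0.0423 0.008 ] z [0.1635 0.1682 0.1704]
side clip (array([ 0.5751, -0.2559,  0.0225]), np.float64(0.003981721333686217), 264) bbox c [ 0.5779 -0.2551  0.1381] [0.0554 0.05   0.0081] z [0.1346 0.1386 0.1407]
side cush (array([ 0.5745, -0.2557,  0.0117]), np.float64(0.0019616072686078644), 142) bbox c [ 0.5749 -0.2536  0.0848] [0.0285 0.0299 0.0096] z [0.0809 0.0866 0.0882]
side amber cap 37 [0.4971 0.2873 0.1713] [0.0277 0.0294 0.0057] [0.4972 0.2869 0.1719]
rod side [ 0.684  -0.2235  0.2325] 204
top guide (array([ 0.5743, -0.2519,  0.0189]), np.float64(0.0013488492004757446), 126) bbox c [ 0.5751 -0.2518  0.1683] [0.0416 0.0408 0.0102] z [0.1644 0.1685 0.171 ]
top clip (array([ 0.574 , -0.2515,  0.0226]), np.float64(0.003995081577656886), 198) bbox c [ 0.5767 -0.2523  0.139 ] [0.0553 0.0512 0.0099] z [0.1352 0.1384 0.1409]
top cush (array([ 0.574 , -0.2511,  0.0127]), np.float64(0.002394283582701864), 29) bbox c [ 0.5733 -0.2514  0.085 ] [0.0268 0.0275 0.009 ] z [0.0815 0.0857 0.0886]
top amber cap 155 [0.4956 0.2926 0.1715] [0.028  0.0298 0.0069] [0.496  0.292  0.1715]
rod top [ 0.6814 -0.2173  0.2374] 97
white [0.474  0.167  0.1711]
black [0.4842 0.2244 0.1718]
bottle [ 0.3988 -0.4268  0.2004]
rackplate 2167 ((0.46072813868522644, 0.19294196367263794), (0.3119994103908539, 0.1546376645565033), 56.62743377685547)
```

```bash
python3 - <<'E'
from h import *
for n in('side','top'):
    P=cloud(n,np.load(f'{n}0.npy')).reshape(-1,3); P=P[np.isfinite(P).all(1)&(P[:,2]>.03)]
    a=np.array([.284,.64]);b=np.array([.496,.29]);s=np.array([.575,-.253])
    for nm,a,b in(('go',a,b),('carry',b,s)):
        L=np.linalg.norm(b-a);e=(b-a)/L;q=P[:,:2]-a;t=q@e;l=abs(q@[-e[1],e[0]])
        for k in np.arange(0,L,.06):
            m=(t>k)&(t<k+.06)&(l<.12); Q=P[m]
            if len(Q):print(n,nm,round(k,2),'max z',np.round(Q[Q[:,2].argmax()],3),len(Q))
E
```

```text
side go 0.0 max z [0.331 0.6   0.538] 1885
side go 0.06 max z [0.286 0.54  0.572] 1478
side go 0.12 max z [0.282 0.498 0.572] 890
side go 0.18 max z [0.467 0.516 0.097] 967
side go 0.24 max z [0.451 0.456 0.034] 119
side go 0.3 max z [0.465 0.332 0.085] 1
side go 0.36 max z [0.49  0.298 0.174] 149
side carry 0.0 max z [0.5   0.276 0.174] 264
side carry 0.06 max z [0.482 0.217 0.174] 334
side carry 0.12 max z [0.487 0.158 0.174] 953
side carry 0.48 max z [ 0.685 -0.221  0.263] 1217
side carry 0.54 max z [ 0.685 -0.234  0.178] 1269
top go 0.0 max z [0.286 0.573 0.046] 49
top go 0.06 max z [0.374 0.557 0.093] 637
top go 0.12 max z [0.459 0.557 0.116] 2322
top go 0.18 max z [0.416 0.498 0.098] 2651
top go 0.24 max z [0.361 0.404 0.035] 664
top go 0.3 max z [0.474 0.335 0.086] 36
top go 0.36 max z [0.488 0.282 0.175] 893
top carry 0.0 max z [0.488 0.23  0.175] 977
top carry 0.06 max z [0.488 0.22  0.175] 983
top carry 0.12 max z [0.47  0.159 0.175] 841
top carry 0.48 max z [ 0.686 -0.218  0.265] 980
top carry 0.54 max z [ 0.676 -0.232  0.177] 405
```

play_rows:
  increments: "0 0 -0.05 0;0 0 -0.05 0;0 0 -0.05 0;0 0 0 0"
  grip: 60
  grip_force: 15

```text
clock: 1.2
eef_pos: [0.2847, 0.6412, 0.3687]
ee_rot: [[-0.914, 0.406, 0.003], [0.406, 0.914, 0.006], [-0.0, 0.007, -1.0]]
force: [-0.0, 0.5, 0.2]
gripper_width: 0.0701
```

play_rows:
  increments: "-0.042 -0.0292 0 0;-0.042 -0.0292 0 0;-0.042 -0.0292 0 0;-0.042 -0.0292 0 0;-0.042 -0.0292 0 0;-0.042 -0.0292 0 0;-0.042 -0.0292 0 0;-0.042 -0.0292 0 0;0 0 0 0"

```text
clock: 2.33
eef_pos: [0.4973, 0.2875, 0.3629]
ee_rot: [[-0.913, 0.409, -0.001], [0.409, 0.913, -0.001], [0.001, -0.001, -1.0]]
force: [-0.2, 0.2, -0.4]
gripper_width: 0.0697
```

play_rows:
  increments: "0 0 0.01 10.5;0 0 0.01 10.5;0 0 0.01 10.5;0 0 0.01 10.5;0 0 0.01 10.5;0 0 0.01 10.5;0 0 0.01 10.5;0 0 0 2.4;0 0 0 0;0 0 0 0"

```text
clock: 3.58
eef_pos: [0.4961, 0.2903, 0.2937]
ee_rot: [[0.169, 0.986, -0.0], [0.986, -0.169, -0.0], [-0.0, -0.0, -1.0]]
force: [-0.3, -0.3, -0.5]
gripper_width: 0.0698
```

play_rows:
  increments: "0 0 0.035 0;0 0 0.035 0;0 0 0.035 0;0 0 0.025 0;0 0 0.0135 0;0 0 0.01 0;0 0 0 0;0 0 0 0"

```text
clock: 4.58
eef_pos: [0.4968, 0.2902, 0.1412]
ee_rot: [[0.171, 0.985, 0.001], [0.985, -0.171, 0.001], [0.001, 0.001, -1.0]]
force: [0.2, 0.6, -0.4]
gripper_width: 0.0696
```

```bash
python3 - <<'E'
from h import *
I,D=imaging.grab_frame('side');J,_=imaging.grab_frame('top')
x=cv2.resize(I[110:210,200:300],(400,400),interpolation=cv2.INTER_CUBIC);y=cv2.resize(J[170:270,70:170],(400,400),interpolation=cv2.INTER_CUBIC)
cv2.imwrite('pics/d.png',np.clip(np.hstack([x,y])*1.3,0,255).astype('uint8'))
E
```

```text
(no output)
```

View pics/d.png

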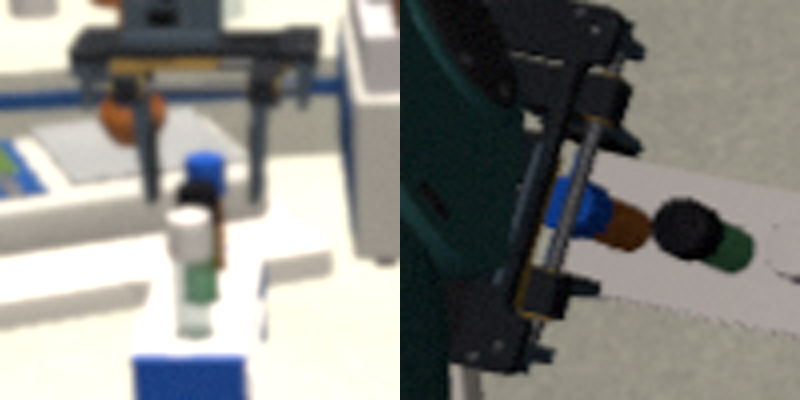

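The fingers straddle the blue cap (crop pixel (205,170) on the left, fingers at 150 and 260), and the neighbouring columns are clear. Closing now.

play_rows:
  increments: "0 0 0 0;0 0 0 0;0 0 0 0;0 0 0 0;0 0 0 0;0 0 0 0;0 0 0 0"
  grip: 255
  grip_force: 20

```text
clock: 5.55
eef_pos: [0.4963, 0.29, 0.1404]
ee_rot: [[0.171, 0.985, -0.0], [0.985, -0.171, -0.0], [-0.0, -0.0, -1.0]]
force: [-0.3, -0.5, 0.5]
gripper_width: 0.0297
```

play_rows:
  increments: "0 0 -0.01 0;0 0 -0.02 0;0 0 -0.03 0;0 0 -0.03 0;0 0 -0.03 0;0 0 -0.03 0;0 0 -0.03 0;0 0 0 0"

```text
clock: 6.55
eef_pos: [0.4973, 0.2905, 0.3241]
ee_rot: [[0.171, 0.985, 0.005], [0.985, -0.171, 0.002], [0.003, 0.004, -1.0]]
force: [0.2, -0.6, -1.3]
gripper_width: 0.0295
```

play_rows:
  increments: "-0.02 0.0065 -0.015 0;-0.0435 0.0142 0 0;-0.05 0.0163 0 0;-0.05 0.0163 0 0;-0.05 0.0163 0 0;-0.05 0.0163 0 0;-0.05 0.0163 0 0;-0.05 0.0163 0 0;-0.05 0.0163 0 0;-0.04 0.0131 0 0"

```text
clock: 7.8
eef_pos: [0.5636, -0.1849, 0.3354]
ee_rot: [[0.172, 0.985, -0.001], [0.985, -0.172, 0.0], [-0.0, -0.001, -1.0]]
force: [0.2, 0.5, -0.6]
gripper_width: 0.0297
```

play_rows:
  increments: "-0.034 0.0111 0 0;-0.022 0.0072 0 0;-0.0121 0.004 0 0;0 0 0 9;0 0 0 9;0 0 0 9;0 0 0 9;0 0 0 9;0 0 0 9;0 0 0 9"

```text
clock: 9.05
eef_pos: [0.5748, -0.2524, 0.3355]
ee_rot: [[0.957, 0.291, -0.0], [0.291, -0.957, 0.0], [-0.0, -0.0, -1.0]]
force: [-0.1, -0.5, -1.4]
gripper_width: 0.0298
```

play_rows:
  increments: "0 0 0 0;0 0 0 0;0 0 0 0"

```text
clock: 9.43
eef_pos: [0.5749, -0.2529, 0.3355]
ee_rot: [[0.955, 0.297, -0.0], [0.297, -0.955, 0.0], [-0.0, -0.0, -1.0]]
force: [-0.9, -1.3, -0.8]
gripper_width: 0.0294
```

```bash
python3 - <<'E'
from h import *
for n in('side','top'):
    I,D=imaging.grab_frame(n);cv2.imwrite(f'pics/{n}1.png',I);np.save(f'{n}1.npy',D)
I=cv2.imread('pics/side1.png');J=cv2.imread('pics/top1.png')
x=cv2.resize(I[160:310,240:390],(600,600),interpolation=cv2.INTER_CUBIC)
cv2.imwrite('pics/e.png',x)
o=env.get_obs();print(o['eef_pos'],o['force'],o['clock'])
g=o['eef_pos']-.0188*o['ee_rot'][:,2]*1
for n in('side','top'):
    for t,p in dict(ring=(.575,-.2532,.17),end=(*g[:2],g[2]-.145),sh=(*g[:2],g[2]-.115)).items(): print(n,t,proj(n,p))
E
```

```text
[ 0.57493723 -0.25300779  0.33545869] [ 0.3031123  0.1299972 -0.6774843] 9.525
side ring [313.05841832 241.39729639]
side end [313.50130011 222.54464256]
side sh [313.89871224 207.5403286 ]
top ring [369.45987257 194.32655837]
top end [374.00865858 189.79052936]
top sh [377.86826547 185.99527221]
```

View pics/e.png

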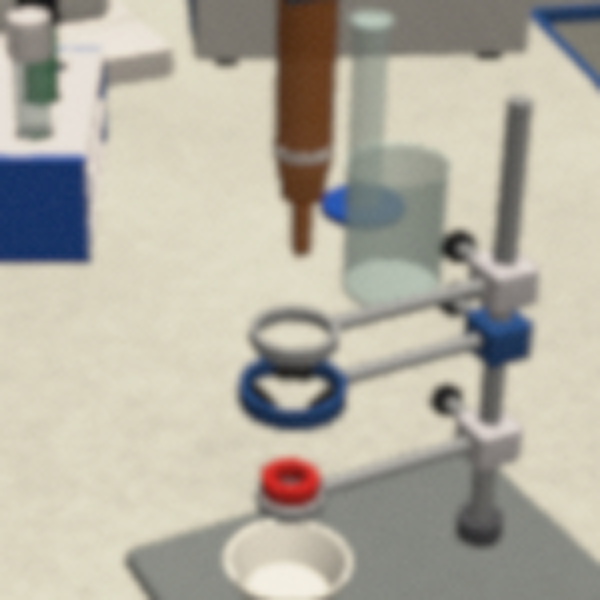

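Side crop: outlet tip at (301,255), guide ring centre near (294,335). The tip looks about 1–2 px to the right of the ring axis. I'll refine the relative offset for each camera.

```bash
cat > rel.py <<'E'
from h import *
from scipy.optimize import least_squares
import sys
np.set_printoptions(precision=4,suppress=True)
k=sys.argv[1]
for n in('side','top'):
    I=cv2.imread(f'pics/{n}{k}.png');D=np.load(f'{n}{k}.npy');C=cloud(n,D)
    H=cv2.cvtColor(I,cv2.COLOR_BGR2HSV).astype(int)
    am=(H[...,0]>4)&(H[...,0]<20)&(H[...,1]>120)&(np.hypot(C[...,0]-.575,C[...,1]+.253)<.05)
    for a,b,r in((.205,.235,.005),(.262,.29,.013),(.29,.31,.013)):
        m=am&(C[...,2]>a)&(C[...,2]<b);P=C[m]
        if m.sum()<8: print(n,a,'few',m.sum());continue
        v,u=np.nonzero(m); mids=[(vv,(u[v==vv].min()+u[v==vv].max())/2,np.ptp(u[v==vv])+1) for vv in np.unique(v)]
        s=least_squares(lambda q:np.hypot(*(P[:,:2]-q).T)-r,P[:,:2].mean(0)-[0,0],loss='soft_l1',f_scale=.001)
        print(n,a,b,m.sum(),'fit',s.x,'mean',P.mean(0)); print(' u by row',[tuple(np.round(x,1)) for x in mids][::2])
    # rings from picture 0
    I0=cv2.imread(f'pics/{n}0.png');H=cv2.cvtColor(I0,cv2.COLOR_BGR2HSV).astype(int)
    C0=cloud(n,np.load(f'{n}0.npy'));d=np.hypot(C0[...,0]-.575,C0[...,1]+.253)
    blue=(abs(H[...,0]-112)<14)&(H[...,1]>110)&(d<.032)&(C0[...,2]>.128)&(C0[...,2]<.145)
    red=((H[...,0]<8)|(H[...,0]>172))&(H[...,1]>150)&(d<.03)
    gd=(d<.024)&(C0[...,2]>.158)&(C0[...,2]<.176)
    for nm,m in(('clip',blue),('cush',red),('guide',gd)):
        v,u=np.nonzero(m);z={'clip':.138,'cush':.085,'guide':.168}[nm];pr=proj(n,(.575,-.2532,z))
        print(n,nm,'uc',(u.min()+u.max())/2,'vc',(v.min()+v.max())/2,'size',np.ptp(u)+1,np.ptp(v)+1,'pred',pr)
o=env.get_obs();print(o['eef_pos'],o['ee_rot'][:,2])
E
python3 rel.py 1
```

```text
side 0.205 0.235 34 fit [ 0.5769 -0.2525] mean [ 0.5764 -0.2573  0.2242]
 u by row [(np.float64(211.0), np.float64(315.0), np.float64(3.0)), (np.float64(213.0), np.float64(315.0), np.float64(3.0)), (np.float64(215.0), np.float64(315.0), np.float64(3.0)), (np.float64(217.0), np.float64(315.0), np.float64(3.0)), (np.float64(219.0), np.float64(315.0), np.float64(3.0)), (np.float64(221.0), np.float64(315.0), np.float64(3.0))]
side 0.262 0.29 157 fit [ 0.5773 -0.2523] mean [ 0.5745 -0.2635  0.2777]
 u by row [(np.float64(183.0), np.float64(315.5), np.float64(12.0)), (np.float64(185.0), np.float64(315.0), np.float64(11.0)), (np.float64(187.0), np.float64(315.5), np.float64(12.0)), (np.float64(189.0), np.float64(315.5), np.float64(12.0)), (np.float64(191.0), np.float64(315.5), np.float64(12.0)), (np.float64(193.0), np.float64(315.5), np.float64(12.0)), (np.float64(195.0), np.float64(315.5), np.float64(12.0)), (np.float64(197.0), np.float64(316.0), np.float64(3.0))]
side 0.29 0.31 145 fit [ 0.5777 -0.2522] mean [ 0.5749 -0.2632  0.3   ]
 u by row [(np.float64(172.0), np.float64(316.0), np.float64(13.0)), (np.float64(174.0), np.float64(316.0), np.float64(13.0)), (np.float64(176.0), np.float64(316.0), np.float64(13.0)), (np.float64(178.0), np.float64(316.0), np.float64(13.0)), (np.float64(180.0), np.float64(316.0), np.float64(13.0)), (np.float64(182.0), np.float64(316.0), np.float64(13.0))]
side clip uc 313.0 vc 258.0 size 25 15 pred [312.6688 256.0679]
side cush uc 312.0 vc 280.0 size 13 11 pred [312.0554 279.1624]
side guide uc 313.5 vc 243.0 size 24 15 pred [313.0336 242.3311]
top 0.205 few 0
top 0.262 few 0
top 0.29 few 0
top clip uc 365.5 vc 198.5 size 22 22 pred [365.9821 197.7441]
top cush uc 360.5 vc 204.0 size 12 11 pred [360.7466 202.8888]
top guide uc 368.5 vc 194.0 size 20 21 pred [369.2348 194.5477]
[ 0.5749 -0.253   0.3355] [ 0. -0. -1.]
```

play_rows:
  increments: "-0.0018 0.0005 0 0;0 0 0.008 0;0 0 0.008 0;0 0 0.008 0;0 0 0.008 0;0 0 0.008 0;0 0 0.008 0;0 0 0.007 0;0 0 0 0;0 0 0 0"

```text
clock: 10.78
eef_pos: [0.5735, -0.2541, 0.2807]
ee_rot: [[0.955, 0.295, 0.0], [0.295, -0.955, -0.0], [0.0, 0.0, -1.0]]
force: [-0.9, 0.0, -1.2]
gripper_width: 0.0294
```

```bash
python3 - <<'E'
from h import *
for n in('side','top'):
    I,D=imaging.grab_frame(n);cv2.imwrite(f'pics/{n}2.png',I);np.save(f'{n}2.npy',D)
I=cv2.imread('pics/side2.png');J=cv2.imread('pics/top2.png')
x=cv2.resize(I[190:290,260:360],(500,500),interpolation=cv2.INTER_CUBIC);y=cv2.resize(J[160:220,335:395],(300,300),interpolation=cv2.INTER_CUBIC)
cv2.imwrite('pics/f.png',np.hstack([x,np.vstack([y,np.zeros((200,300,3),'uint8')])]))
E
python3 rel.py 2 | grep fit
```

```text
side 0.205 0.235 139 fit [ 0.574  -0.2623] mean [ 0.5735 -0.2648  0.2232]
side 0.262 0.29 79 fit [ 0.5763 -0.2532] mean [ 0.5738 -0.2644  0.2685]
```

View pics/f.png

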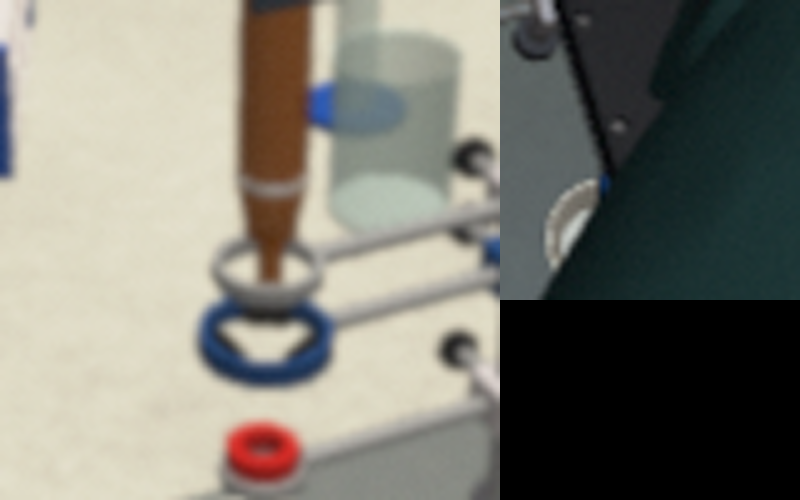

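Side crop: outlet in the guide ring at u≈270, with ring centre ≈268, clip ≈266 and cushion ≈264. That's under 1 mm off, so I'll nudge it and lower gently.

play_rows:
  increments: "-0.001 0.0004 0 0;0 0 0.006 0;0 0 0.006 0;0 0 0.006 0;0 0 0.006 0;0 0 0.006 0;0 0 0.006 0;0 0 0.006 0;0 0 0.006 0;0 0 0 0"

```text
clock: 12.12
eef_pos: [0.5723, -0.2546, 0.2319]
ee_rot: [[0.955, 0.295, -0.001], [0.295, -0.955, 0.0], [-0.001, -0.001, -1.0]]
force: [-0.1, -0.2, -0.2]
gripper_width: 0.0297
```

play_rows:
  increments: "0 0 0.003 0;0 0 0 0;0 0 0 0"

```text
clock: 12.5
eef_pos: [0.5726, -0.2548, 0.2296]
ee_rot: [[0.955, 0.295, 0.0], [0.295, -0.955, -0.0], [0.0, 0.0, -1.0]]
force: [0.7, -1.2, -1.2]
gripper_width: 0.0294
```

```bash
python3 - <<'E'
from h import *
I,D=imaging.grab_frame('side');cv2.imwrite('pics/side3.png',I)
cv2.imwrite('pics/g.png',cv2.resize(I[215:300,275:350],(525,595),interpolation=cv2.INTER_CUBIC))
E
```

```text
(no output)
```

View pics/g.png

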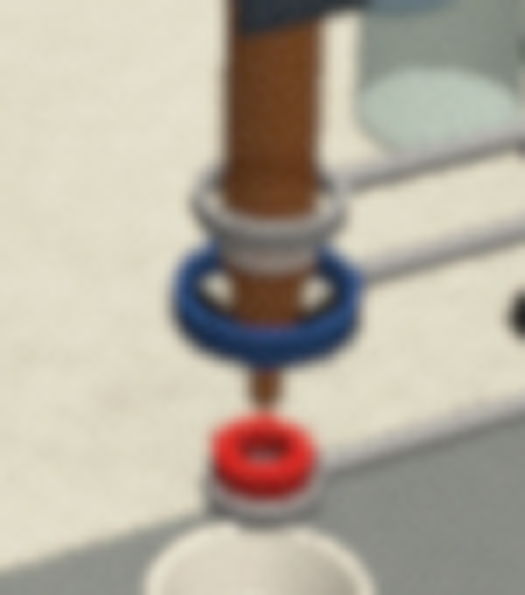

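Side crop: the tip (265,405) is directly above the cushion hole (263,447), and the barrel is inside the guide ring. I'll keep going gently through the clip.

play_rows:
  increments: "0 0 0.003 0;0 0 0.003 0;0 0 0.003 0;0 0 0.003 0;0 0 0 0"

```text
clock: 13.18
eef_pos: [0.5724, -0.2546, 0.2171]
ee_rot: [[0.955, 0.295, -0.0], [0.295, -0.955, 0.0], [-0.0, -0.0, -1.0]]
force: [0.7, 1.6, -2.1]
gripper_width: 0.0293
```

play_rows:
  increments: "0 0 0.003 0;0 0 0.003 0;0 0 0.003 0;0 0 0 0"

```text
clock: 13.68
eef_pos: [0.5723, -0.2547, 0.2079]
ee_rot: [[0.955, 0.295, -0.001], [0.295, -0.955, 0.0], [-0.001, -0.0, -1.0]]
force: [1.2, 0.5, -2.7]
gripper_width: 0.0292
```

play_rows:
  increments: "0 0 0.003 0;0 0 0.003 0;0 0 0.003 0;0 0 0 0"

```text
clock: 14.18
eef_pos: [0.5723, -0.2546, 0.1989]
ee_rot: [[0.955, 0.295, -0.001], [0.295, -0.955, 0.0], [-0.0, -0.0, -1.0]]
force: [-0.0, 0.7, -3.1]
gripper_width: 0.0296
```

play_rows:
  increments: "0 0 0.003 0;0 0 0.003 0;0 0 0 0;0 0 0 0"

```text
clock: 14.68
eef_pos: [0.5723, -0.2547, 0.1932]
ee_rot: [[0.955, 0.295, -0.0], [0.295, -0.955, 0.0], [-0.0, -0.0, -1.0]]
force: [1.1, 1.4, -3.0]
gripper_width: 0.0294
```

play_rows:
  increments: "0 0 0 0"

```text
clock: 14.8
eef_pos: [0.5723, -0.2546, 0.1933]
ee_rot: [[0.955, 0.295, -0.0], [0.295, -0.955, 0.0], [-0.0, -0.0, -1.0]]
force: [1.0, 0.8, -2.8]
gripper_width: 0.0296
```

play_rows:
  increments: "0 0 0.002 0;0 0 0 0"

```text
clock: 15.05
eef_pos: [0.5725, -0.2548, 0.1914]
ee_rot: [[0.955, 0.295, 0.0], [0.295, -0.955, -0.0], [0.0, 0.0, -1.0]]
force: [1.1, 1.3, -1.0]
gripper_width: 0.0293
```

play_rows:
  increments: "0 0 0.001 0;0 0 0 0"

```text
clock: 15.3
eef_pos: [0.5725, -0.2548, 0.1904]
ee_rot: [[0.955, 0.295, 0.0], [0.295, -0.955, -0.0], [0.0, 0.0, -1.0]]
force: [0.9, 0.0, -0.7]
gripper_width: 0.0296
```

play_rows:
  increments: "0 0 0.001 0;0 0 0 0"

```text
clock: 15.55
eef_pos: [0.5725, -0.2547, 0.1894]
ee_rot: [[0.955, 0.295, -0.0], [0.295, -0.955, -0.0], [-0.0, 0.0, -1.0]]
force: [1.0, 0.8, 0.4]
gripper_width: 0.0291
```

play_rows:
  increments: "0 0 0.001 0;0 0 0 0;0 0 0 0"

```text
clock: 15.92
eef_pos: [0.5725, -0.2547, 0.1883]
ee_rot: [[0.955, 0.295, -0.0], [0.295, -0.955, 0.0], [-0.0, -0.0, -1.0]]
force: [0.7, 0.7, -1.1]
gripper_width: 0.0298
```

play_rows:
  increments: "0 0 0.001 0;0 0 0 0;0 0 0 0"

```text
clock: 16.3
eef_pos: [0.5724, -0.2547, 0.1873]
ee_rot: [[0.955, 0.295, -0.0], [0.295, -0.955, 0.0], [-0.0, -0.0, -1.0]]
force: [1.2, 1.1, -1.0]
gripper_width: 0.0295
```

play_rows:
  increments: "0 0 0.001 0;0 0 0 0;0 0 0 0"

```text
clock: 16.68
eef_pos: [0.5725, -0.2547, 0.1864]
ee_rot: [[0.955, 0.295, -0.0], [0.295, -0.955, 0.0], [-0.0, -0.0, -1.0]]
force: [-0.3, 0.7, -0.9]
gripper_width: 0.0296
```

play_rows:
  increments: "0 0 0.001 0;0 0 0 0;0 0 0 0"

```text
clock: 17.05
eef_pos: [0.5725, -0.2547, 0.1854]
ee_rot: [[0.955, 0.295, 0.0], [0.295, -0.955, -0.0], [0.0, 0.0, -1.0]]
force: [0.4, 0.9, 0.6]
gripper_width: 0.0298
```

play_rows:
  increments: "0 0 0.001 0;0 0 0 0;0 0 0 0"

```text
clock: 17.42
eef_pos: [0.5727, -0.2548, 0.1846]
ee_rot: [[0.955, 0.295, 0.0], [0.295, -0.955, -0.0], [0.0, 0.0, -1.0]]
force: [0.8, 1.4, 5.4]
gripper_width: 0.0294
```

play_rows:
  increments: "0 0 0.0005 0;0 0 0 0;0 0 0 0"

```text
clock: 17.8
eef_pos: [0.5727, -0.2548, 0.1842]
ee_rot: [[0.955, 0.295, 0.0], [0.295, -0.955, -0.0], [0.0, 0.0, -1.0]]
force: [0.8, 1.5, 5.5]
gripper_width: 0.0296
```

play_rows:
  increments: "0 0 0 0;0 0 0 0;0 0 0 0;0 0 0 0;0 0 0 0"
  grip: 110

```text
clock: 18.42
eef_pos: [0.5725, -0.2547, 0.1839]
ee_rot: [[0.955, 0.295, -0.0], [0.295, -0.955, 0.0], [-0.0, -0.0, -1.0]]
force: [0.2, 0.5, -0.7]
gripper_width: 0.0518
```

play_rows:
  increments: "0 0 -0.005 0;0 0 -0.01 0;0 0 -0.015 0;0 0 -0.015 0;0 0 -0.01 0;0 0 0 0;0 0 0 0"

```text
clock: 19.3
eef_pos: [0.5723, -0.2546, 0.2385]
ee_rot: [[0.955, 0.295, -0.0], [0.295, -0.955, 0.0], [-0.0, -0.0, -1.0]]
force: [-0.4, 0.0, -0.8]
gripper_width: 0.052
```

```bash
python3 - <<'E'
from h import *
I,D=imaging.grab_frame('side');cv2.imwrite('pics/side4.png',I);np.save('side4.npy',D)
cv2.imwrite('pics/k.png',cv2.resize(I[180:300,265:365],(500,600),interpolation=cv2.INTER_CUBIC))
C=cloud('side',D);H=cv2.cvtColor(I,cv2.COLOR_BGR2HSV).astype(int)
m=(abs(H[...,0]-112)<14)&(H[...,1]>130)&(C[...,2]>.18)&(C[...,2]<.23)&(np.hypot(C[...,0]-.575,C[...,1]+.253)<.03)
P=C[m];print(m.sum(),np.percentile(P[:,2],[2,50,90,98]),(P.min(0)+P.max(0))/2)
print(env.get_obs()['eef_pos'],env.get_obs()['force'])
E
```

```text
242 [0.19259972 0.20925722 0.21844304 0.2193684 ] [ 0.57438323 -0.25605531  0.20550919]
[ 0.57221527 -0.25460917  0.23838669] [-1.08977343 -0.17340104 -0.46728075]
```

View pics/k.png

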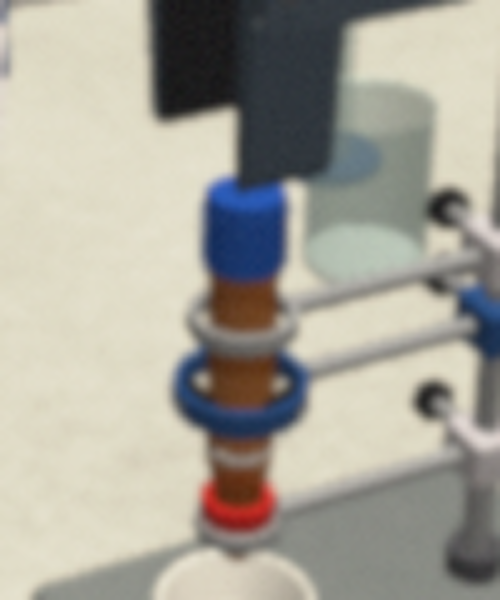

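Side crop: the column is upright in the rings, with its taper down at the red cushion (240,500) and the fingers clear above the cap. Next is a light push on the cap with closed fingers.

play_rows:
  increments: "0.0018 0 0 0;0 0 0 0;0 0 0 0;0 0 0 0;0 0 0 0;0 0 0 0;0 0 0.005 0;0 0 0.005 0;0 0 0.004 0;0 0 0 0"
  grip: 255

```text
clock: 20.6
eef_pos: [0.574, -0.2541, 0.2244]
ee_rot: [[0.955, 0.295, -0.001], [0.295, -0.955, 0.0], [-0.001, -0.001, -1.0]]
force: [-0.2, -1.1, -1.3]
gripper_width: 0.0009
```

play_rows:
  increments: "0 0 0.002 0;0 0 0.001 0;0 0 0.001 0;0 0 0 0;0 0 0 0"

```text
clock: 21.22
eef_pos: [0.5743, -0.2542, 0.221]
ee_rot: [[0.955, 0.295, 0.0], [0.295, -0.955, -0.0], [0.0, 0.0, -1.0]]
force: [-0.0, 0.3, -0.7]
gripper_width: 0.0007
```

play_rows:
  increments: "0 0 0.001 0;0 0 0 0;0 0 0 0"

```text
clock: 21.6
eef_pos: [0.5742, -0.2542, 0.2199]
ee_rot: [[0.955, 0.295, -0.0], [0.295, -0.955, 0.0], [-0.0, -0.0, -1.0]]
force: [-0.3, -0.3, 0.8]
gripper_width: 0.0005
```

play_rows:
  increments: "0 0 0.001 0;0 0 0 0;0 0 0 0"

```text
clock: 21.98
eef_pos: [0.5742, -0.2542, 0.2189]
ee_rot: [[0.955, 0.295, 0.0], [0.295, -0.955, 0.0], [0.0, -0.0, -1.0]]
force: [0.2, 0.4, 0.6]
gripper_width: 0.0006
```

play_rows:
  increments: "0 0 0.001 0;0 0 0 0;0 0 0 0"

```text
clock: 22.35
eef_pos: [0.5743, -0.2542, 0.218]
ee_rot: [[0.955, 0.295, 0.0], [0.295, -0.955, -0.0], [0.0, 0.0, -1.0]]
force: [0.7, -0.9, 0.9]
gripper_width: 0.0007
```

Force is only about 1.7 N over baseline while moving down, so the column was hanging slightly in the clip. I'll keep pressing until the cushion answers.

play_rows:
  increments: "0 0 0.001 0;0 0 0 0;0 0 0 0"

```text
clock: 22.72
eef_pos: [0.5744, -0.2542, 0.2171]
ee_rot: [[0.955, 0.295, 0.0], [0.295, -0.955, -0.0], [0.0, 0.0, -1.0]]
force: [-0.4, -0.4, 4.3]
gripper_width: 0.0004
```

play_rows:
  increments: "0 0 0.0007 0;0 0 0 0;0 0 0 0"

```text
clock: 23.1
eef_pos: [0.5744, -0.2543, 0.2165]
ee_rot: [[0.955, 0.295, 0.0], [0.295, -0.955, -0.0], [0.0, 0.0, -1.0]]
force: [-0.3, -0.2, 5.4]
gripper_width: 0.0005
```

play_rows:
  increments: "0 0 0.0004 0;0 0 0 0;0 0 0 0;0 0 -0.001 0;0 0 -0.001 0;0 0 -0.001 0;0 0 -0.002 0;0 0 0 0;0 0 0 0"

```text
clock: 24.22
eef_pos: [0.5742, -0.2542, 0.2208]
ee_rot: [[0.955, 0.295, -0.0], [0.295, -0.955, 0.0], [-0.0, -0.0, -1.0]]
force: [0.7, -0.6, 0.1]
gripper_width: 0.0005
```

play_rows:
  increments: "0 0 0.003 0;0 0 0 0;0 0 0 0"

```text
clock: 24.6
eef_pos: [0.5742, -0.2542, 0.2178]
ee_rot: [[0.955, 0.295, -0.0], [0.295, -0.955, 0.0], [-0.0, -0.0, -1.0]]
force: [0.0, -0.3, -0.3]
gripper_width: 0.0006
```

play_rows:
  increments: "0 0 0.001 0;0 0 0 0;0 0 0 0"

```text
clock: 24.98
eef_pos: [0.5743, -0.2543, 0.217]
ee_rot: [[0.955, 0.295, 0.0], [0.295, -0.955, -0.0], [0.0, 0.0, -1.0]]
force: [-0.2, -0.3, 3.9]
gripper_width: 0.0007
```

On the second touch there is no force at .2178, then a stiff response at .217. So the column stayed down on the cushion. Retreating.

play_rows:
  increments: "0 0 0.0005 0;0 0 0 0;0 0 -0.001 0;0 0 -0.001 0;0 0 -0.002 0;0 0 -0.01 0;0 0 -0.03 0;0 0 -0.04 0;0 0 -0.04 0;0 0 0 0"

```text
clock: 26.22
eef_pos: [0.5755, -0.2548, 0.3445]
ee_rot: [[0.955, 0.295, 0.005], [0.295, -0.955, -0.003], [0.004, 0.004, -1.0]]
force: [-0.1, -1.0, -0.1]
gripper_width: 0.0005
```

```bash
python3 - <<'E'
from h import *
I,D=imaging.grab_frame('side');cv2.imwrite('pics/side5.png',I)
J,_=imaging.grab_frame('top')
cv2.imwrite('pics/l.png',cv2.resize(I[180:300,265:365],(500,600),interpolation=cv2.INTER_CUBIC))
C=cloud('side',D);H=cv2.cvtColor(I,cv2.COLOR_BGR2HSV).astype(int)
m=(abs(H[...,0]-112)<14)&(H[...,1]>130)&(C[...,2]>.18)&(C[...,2]<.23)&(np.hypot(C[...,0]-.575,C[...,1]+.253)<.03)
P=C[m];print(m.sum(),np.percentile(P[:,2],[2,50,90,98]),(P.min(0)+P.max(0))/2)
print(env.get_obs()['eef_pos'],env.get_obs()['force'],env.get_obs()['clock'])
E
```

```text
250 [0.19095393 0.2083879  0.21684504 0.21750946] [ 0.5740193  -0.25679095  0.20402134]
[ 0.57415871 -0.25414609  0.34064812] [-0.39897802  0.13044574 -1.14501632] 26.325
```

View pics/l.png

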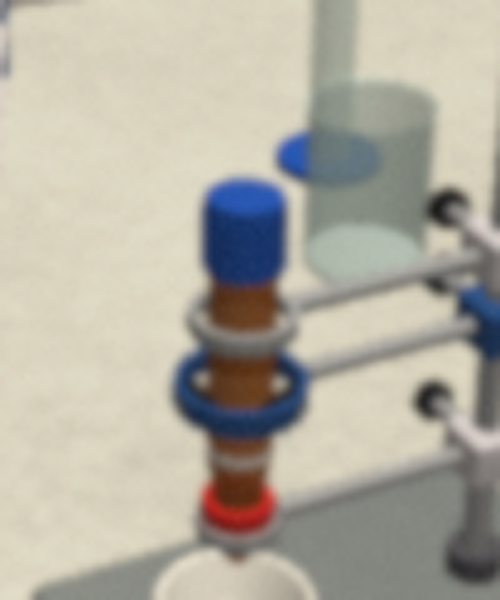

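The cap now sits about 1.9 mm lower than after release (top at .2175). The column is upright with its shoulder in the cushion, and the arm is clear. Handing in.

```bash
python3 -c "
from rig import env
print(env.close_job())"
```

```text
the job is handed in; nothing more can be done
None
```

I moved the amber column from the rack into the stand, and it now sits on the red cushion. I handed the job in at about 26 s of the 51 s allowed; no verdict is reported.

- **Seating:** I lowered it through the guide ring and clip until the cushion pushed back, at about 6 N over baseline. On release the column rose about 2 mm and hung in the clip. A light push on the cap with closed fingers, about 6 N by the wrist force, put it back down.
- **Last checks:** After I backed off, a second touch met no force at 217.8 mm and a stiff 4–5 N at 217 mm, so the column had stayed on the cushion. The final side picture shows it upright with its shoulder in the cushion. The cap top is at about 217.5 mm, which matches the cushion height of about 87 mm. The gripper is about 120 mm clear above.
- **What disagreed:** The two cameras differed by 2–3 mm in y at the rings. I relied on offsets measured within the side view, together with the robot's own position. The wrist force was noisy by about 1 N, and it drifted to about −3 N while the column passed through the clip.
- **Not checked:** I did not measure the other glassware again at the end. I saw no contact with it.

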